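# Lengthen a telescopic stand leg to its next stop

## Task

The telescopic leg in the green holder is locked by its red spring button in the first hole. Squeeze the button in flush with the tube and draw the outer tube out slowly toward its rubber foot until the button clicks out fully through the hole of the brass stop plate, then let go. Be gentle: never pull the tube with more than about 20 N against the button, neither while it is still locked nor once it has clicked out, and leave the other loose things on the bench where they are.

Things in the scene. Friction and masses are not known exactly. Their poses are not given: they have to be found in the camera images.
- holder: Fixed wooden board, 100 x 420 x 16 mm, with a green clamp and cradle for the leg; origin on the bench, y along the leg toward its rubber foot, x level across it, z up. The inner tube (23 mm) is clamped in a green block at y = -207 to -163 mm, 126 mm high; the outer tube slides in a green cradle at y = 118 to 138 mm, which rises to 100 mm.
- button_spot (a point): Fixed point on the leg's centre line, 100 mm above the bench, level with the red snap button; axes as the holder's. The outer tube is 30 mm square: its faces lie 15 mm either side. The button (12 mm ball end) is on the -x side, 4.5 mm proud of that face, is pressed toward +x and does not travel along the leg. Squeezing the tube here with a finger over it presses it.
- foot (a point): Centre of the black rubber foot (38 mm square, 20 mm long) on the outer tube, aluminium with 2.5 mm walls, which at the start reaches from 108 mm on the clamp's side of the button to the foot. The first hole (15 mm) is at the button. The next one is in a brass stop plate (56 mm long, 1 mm proud of the tube), 54 to 74 mm toward the clamp: its setting differs each time and is not measured.
- leg (a joint): How far the outer tube has slid out (+y), m: about 0 at the start (1 mm play), 0.054 to 0.074 with the button in the stop plate's hole, where it stops hard; end stops -0.004, 0.090. Stays where left (2 N friction). Pressed to within 1 mm of flush, the button rides under the hole's edge (pull 8 to 15 N, then some 4 N) and stays under the wall unpressed; pressed less, it locks.
- button (a joint): How far the red button is pressed in, m: 0 fully out, 0.0045 flush with the face of the outer tube, 0.007 when it is hidden under the tube wall. The spring needs about 1.5 N to start and 3.5 N at flush. In a hole it comes out by itself to 0. At about 10 mm/s the stop is felt in time as a rise in pull of some 5 N.
- pots: Bystander: loose stack of black plastic pots, 76 mm across, 108 mm high; origin under its centre.
- tape: Bystander: loose roll of beige tape, 98 mm across, 25 mm high; origin under its centre.
- secateurs: Bystander: loose red-handled secateurs lying flat, 67 x 191 x 17 mm; origin under the centre.

How it is judged:
By the outcome, as a careful person would: the job done as asked, in the order asked, and still so for the second after the job is handed in, with the robot touching nothing.
It also fails if it takes over 43 s, if anything falls off the work surface, if the arm or the gripper's body presses on something with over 40 N, if the wrist force passes 120 N, or if a joint passes its speed limit or range.

## Robot

A 6-joint arm with a two-finger parallel gripper is mounted at the origin on the work surface; the furniture and walls round the work are solid. World frame = base frame: x ahead of the robot, y to its left, z up, the work surface at z = 0. Lengths are in mm, angles in rad, forces in N, time in s.
With the tool pointing down it reaches from about 400 to 825 mm from the base axis. Payload 7 kg.
Tool frame: the origin (TCP) lies at the very end of the fingers, on their centre line; the grasp point (between the pads) lies 19 mm behind it; z points along the fingers, y is the line along which they close (so a half turn about z gives the same grasp; the last joint's range is limited). The gripper opens to 88 mm and grips with 3 to 60 N. Pads are 19 mm wide; open, the fingers measure 130 mm over their backs; the gripper's body (78 mm by 193 mm) begins 47 mm behind the grasp point.
Start: joints at [-0.815, 0.359, 0.012, 0, -1.224, -0.288], TCP at [304.345, -602.469, 202.161] pointing down, gripper open.
Joint ranges: [-3.07, 3.07], [-1.43, 2.12], [-1.02, 1.25], [-3.03, 1.67], [-3.05, -0], [-3.03, 3.03]. Speed limits (rad/s): [2.39, 2.39, 3.01, 3.14, 3.14, 3.14].

## Interface

Orientations are given as a unit quaternion [x, y, z, w].
In Python, from plant import bot gives the robot as it stands. Calls block until the motion is done:
- bot.move_ptp(position, orientation): joint-space move of the TCP to a pose.
- bot.line_to(position, velocity=150, ori=None): straight line of the TCP; ori=None keeps the orientation; velocity is the mean speed in mm/s.
- bot.move_joints(angles): joint-space move.
- bot.move_gripper(opening, force=None): finger opening in mm; force is the grip in N (None keeps the last); returns when the fingers have stopped.
- bot.pause(seconds).
- bot.solve_ik(position, orientation): joint angles nearest the present ones, or None.
- bot.read_state(): the state.
- bot.camera(name): name is "scene" or "top" or "wrist"; returns the picture (400x640x3 uint8, red, green, blue); there is no depth.
- bot.get_calibration(name): a dict with "fx", "fy", "cx", "cy" (pixels), "view" (4x4, takes a point from world to camera coordinates); the wrist camera has in their place "T_tool_cam" (4x4, takes a point from camera to tool coordinates, whose origin is the TCP and whose axes are the flange's). Camera axes: x right, y up, looking along -z (the intrinsics and any distortion apply to the point x, -y, -z); pixel columns grow to the right and rows downward; lengths in mm; the calibration is good to about 2 mm. A picture is of the moment at which its call begins: read the wrist's pose just before it. get_calibration takes no time and is no camera call.
A pose or a line that the arm cannot do raises bot.Unreachable and nothing moves.
- bot.close_job(): hands the job in; it is judged then, once.
The state is a dict: "t": time; "joint_pos": joint angles; "qvel": joint speeds; "tau": joint torques, N m; "tcp_pos": TCP position; "eef_rot": TCP orientation; "contact_force": force on the tool from outside, world axes, zero at the start; "moment": the same for the moment, N m; "width": finger opening in mm; "finger_force": force on a finger pad.
Only numpy, scipy, OpenCV 4.12 (cv2) and the standard library are available. Lean on these libraries where they do the work, as an engineer would, in place of code of your own. Each camera call takes 0.05 s, during which the arm holds its last target. There are 200 camera calls.

## Working session

There is one attempt and no reset: what is moved stays moved. The work goes in short steps, each a Python script; the robot and the scene stay as the last script left them, time stands still between calls to the robot, and variables do not carry over. Pictures are saved under pics/ and viewed, at most 10 in all, crops included, and the job is handed in when it is done.

```bash
ls; mkdir -p pics
python3 - <<'E'
from plant import bot
import cv2,numpy as np
np.set_printoptions(precision=4,suppress=True)
for n in ("scene","top"):
    cv2.imwrite(f"pics/{n}0.png",bot.camera(n)[:,:,::-1])
for n in ("scene","top","wrist"): print(n,bot.get_calibration(n))
s=bot.read_state();print(s)
E
```

```text
pics
scene {'fx': 372.4383903575514, 'fy': 372.4383903575514, 'cx': 319.5360740548738, 'cy': 201.8012804369089, 'view': array([[   0.5299,   -0.8478,   -0.0202, -264.7368],
       [   0.4115,    0.2362,    0.8803, -273.07  ],
       [  -0.7415,   -0.4748,    0.4741, -913.7859],
       [   0.    ,    0.    ,    0.    ,    1.    ]])}
top {'fx': 454.7290534501575, 'fy': 454.7290534501575, 'cx': 317.5487382388417, 'cy': 201.06569722832072, 'view': array([[   -0.0029,    -1.    ,     0.0045,   -33.434 ],
       [    0.9959,    -0.0025,     0.0905,  -467.4335],
       [   -0.0905,     0.0048,     0.9959, -1649.3708],
       [    0.    ,     0.    ,     0.    ,     1.    ]])}
wrist {'fx': 355.35968182505235, 'fy': 355.35968182505235, 'cx': 323.4339659552142, 'cy': 198.16214116081866, 'T_tool_cam': array([[   0.0006,    0.9638,    0.2668,   71.3867],
       [   1.    ,   -0.0007,    0.0003,   -0.5625],
       [   0.0005,    0.2668,   -0.9638, -181.5172],
       [   0.    ,    0.    ,    0.    ,    1.    ]])}
{'t': 0.1, 'joint_pos': array([-0.8149,  0.3593,  0.0112, -0.0003, -1.2241, -0.2881]), 'qvel': array([ 0.0001,  0.0002,  0.0006,  0.0011,  0.0007, -0.0012]), 'tau': array([ -0.0013, -58.4163,  29.3753,   7.0154,   0.0102,  -0.0001]), 'tcp_pos': array([ 304.1241, -602.0704,  201.3185]), 'eef_rot': array([-0.2317,  0.9728,  0.0007, -0.0002]), 'contact_force': array([-0.4307,  1.1828,  0.8815]), 'moment': array([ 0.0363, -0.0088, -0.0514]), 'finger_force': 0.0, 'width': 87.23130781468272}
```

View pics/scene0.png

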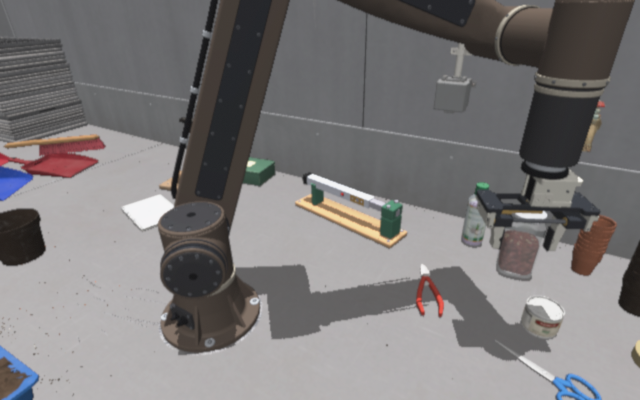

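View pics/top0.png

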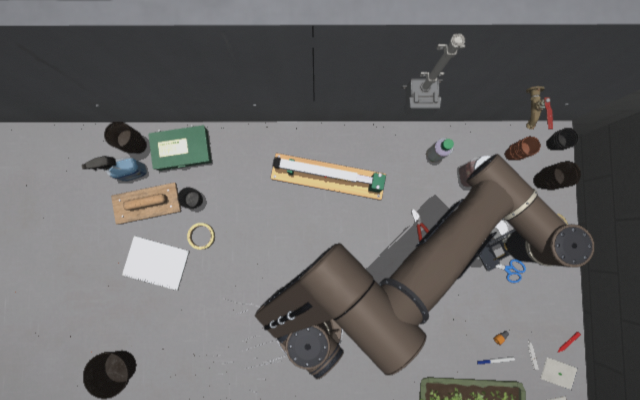

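The top view shows the board at about (328,176), with the foot at the left end (280,163) and the green clamp at the right (377,181). The button side faces the robot.

```bash
cat > h.py <<'E'
from plant import bot
import cv2,numpy as np
from scipy.spatial.transform import Rotation as R
np.set_printoptions(precision=3,suppress=True)
F=np.diag([1,-1,-1.])
def cam(n,s=None):
    c=bot.get_calibration(n)
    if n=="wrist":
        T=np.eye(4);T[:3,:3]=R.from_quat(s["eef_rot"]).as_matrix();T[:3,3]=s["tcp_pos"];T=T@c["T_tool_cam"]
    else: T=np.linalg.inv(c["view"])
    return c,T
def px2w(n,uv,z,s=None):
    c,T=cam(n,s); d=T[:3,:3]@F@np.array([(uv[0]-c["cx"])/c["fx"],(uv[1]-c["cy"])/c["fy"],1.])
    return T[:3,3]+d*(z-T[2,3])/d[2]
def w2px(n,p,s=None):
    c,T=cam(n,s); q=F@(T[:3,:3].T@(np.asarray(p,float)-T[:3,3]))
    return np.array([c["fx"]*q[0]/q[2]+c["cx"],c["fy"]*q[1]/q[2]+c["cy"]])
def down(yaw): # tool z down, tool y along world dir (cos yaw, sin yaw)
    y=np.array([np.cos(yaw),np.sin(yaw),0]);z=np.array([0,0,-1.])
    return R.from_matrix(np.c_[np.cross(y,z),y,z]).as_quat()
E
python3 - <<'E'
from h import *
i=cv2.imread("pics/top0.png")[130:220,250:410]
cv2.imwrite("pics/topc.png",cv2.resize(i,None,fx=5,fy=5,interpolation=2)[:, :800])
a=px2w("top",(278,163),115);b=px2w("top",(377,181),126);d=a-b;yaw=np.arctan2(-d[0],d[1]);print(a,b,yaw)
for k in(0,np.pi):
  print(k,bot.solve_ik([*((a+b)/2)[:2],250],down(yaw+k)))
E
```

```text
[592.647 103.478 115.   ] [ 527.    -240.011  126.   ] -0.18884066230249774
0 [ 0.226  0.148 -0.162  0.    -1.261  2.727]
3.141592653589793 [ 0.226  0.148 -0.162  0.    -1.261 -0.415]
```

View pics/topc.png

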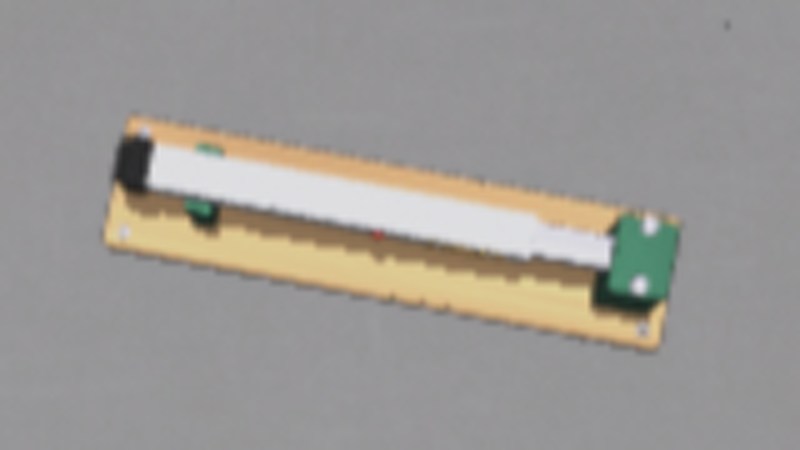

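The crop shows the foot at (134,163), the red button at (377,236) on the robot side, and the clamp at (645,256). The cradle is near (205,180).

Run:
```python
from h import *
f=lambda u,v,z:px2w("top",(250+u/5,130+v/5),z)[:2]
e=[f(152,188,115),f(530,258,115),f(152,146,115),f(535,215,115)]
c=[f(130,118,16),f(105,245,16),f(658,350,16),f(682,218,16)]
d=(e[0]-e[1])+(e[2]-e[3]); d2=(c[0]-c[3])+(c[1]-c[2])
yaw=np.arctan2(-d[0],d[1]);yaw2=np.arctan2(-d2[0],d2[1])
C=np.mean(c,0);B=f(377,238,100);print(yaw,yaw2,"centre",C,"button",B)
yw=yaw2;X=np.array([np.cos(yw),np.sin(yw)]);Y=np.array([-X[1],X[0]])
b=(B-C);print("button in holder",b@X,b@Y)
for p in (f(134,163,115),f(645,256,126),f(205,180,100)): print((p-C)@X,(p-C)@Y)
P=B+17*X-70*X
bot.move_ptp([*P,240],down(yw+np.pi)); s=bot.read_state();print(s["t"],s["tcp_pos"])
im=bot.camera("wrist");cv2.imwrite("pics/w0.png",im[:,:,::-1]);np.save("w0.npy",[*s["tcp_pos"],*s["eef_rot"]])
```

```text
-0.18468690816342984 -0.18735476723294675 centre [559.084 -76.191] button [542.985 -62.168]
button in holder -18.429146676385113 10.778863741469541
0.12635022661941614 187.1639840504243
-0.4225045949849015 -173.8518261634571
-0.1911260888234871 137.437707165302
2.1917 [490.943 -52.872 239.885]
```

View pics/w0.png

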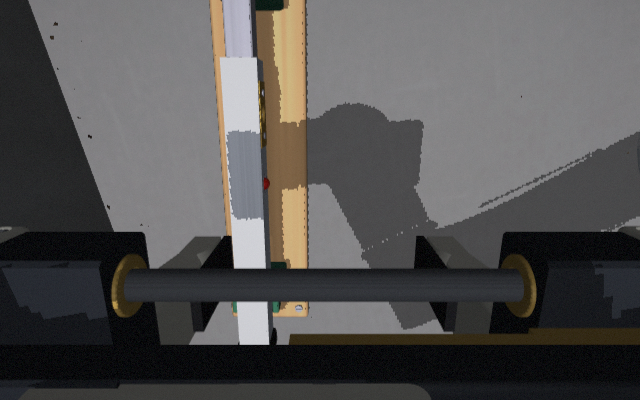

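The wrist view shows the red button at (266,184) and the brass plate at (262,82–145). The tube's top edges at row 190 are at about u=229 and u=265.

Run:
```python
from h import *
v=np.load("w0.npy");s=dict(tcp_pos=v[:3],eef_rot=v[3:])
im=cv2.imread("pics/w0.png").astype(int)
red=(im[...,2]>110)&(im[...,1]<60)&(im[...,0]<60);red[230:]=0;ys,xs=np.nonzero(red);print("red",xs.mean(),ys.mean(),len(xs),xs.max())
yw=-0.186;X=np.array([np.cos(yw),np.sin(yw)]);Y=np.array([-X[1],X[0]])
print("button",px2w("wrist",(xs.mean(),ys.mean()),100,s))
for r in (70,100,160,200,225):
    g=im[r,:,:].sum(1); m=(np.ptp(im[r],axis=1)<45)
    print(r,[(u,im[r,u].tolist()) for u in (list(range(214,240,3))+list(range(255,275,2)))] if r in(160,) else '', np.nonzero(np.abs(np.diff(g[205:285]))>90)[0]+205)
for uv in ((221,70),(259,70),(229,200),(266,200)): print(uv,px2w("wrist",uv,115,s)@np.r_[X,0],px2w("wrist",uv,115,s)@np.r_[Y,0])
```

```text
red 264.0 184.0 3 264
button [546.407 -60.2   100.   ]
70  [256 257 277]
100  [215 216 257 259 264 280]
160 [(214, [132, 130, 132]), (217, [134, 132, 132]), (220, [133, 133, 137]), (223, [113, 159, 200]), (226, [141, 171, 198]), (229, [141, 131, 127]), (232, [143, 133, 130]), (235, [142, 134, 129]), (238, [143, 133, 129]), (255, [139, 130, 125]), (257, [144, 135, 129]), (259, [140, 129, 125]), (261, [81, 75, 71]), (263, [63, 59, 57]), (265, [63, 60, 60]), (267, [61, 88, 113]), (269, [67, 93, 116]), (271, [68, 95, 120]), (273, [67, 95, 119])] [226 227 260]
200  [229 262 281]
225  [230 263 282]
(221, 70) 576.1081772098223 -56.83870888023715
(259, 70) 545.1889666495773 -56.78111723362014
(229, 200) 577.5680971027683 53.03885462371863
(266, 200) 544.4192168607054 53.09660498283267
```

Run:
```python
from h import *
yw=-0.186;X=np.array([np.cos(yw),np.sin(yw),0]);Y=np.array([-X[1],X[0],0])
P=562.3*X+39.7*Y
def st(m):
    s=bot.read_state();f=s["contact_force"];p=s["tcp_pos"]
    print(m,round(s["t"],2),"f",f@X,f@Y,f[2],"p",p@X,p@Y,p[2],"w",s["width"],s["finger_force"],"M",s["moment"])
q=down(yw+np.pi)
bot.move_ptp(P+[0,0,190],q);st("hover")
bot.line_to(P+[0,0,81],120);st("down")
bot.move_gripper(44,10);st("44")
for w in (38,36,34,32): bot.move_gripper(w,20);st(w)
cv2.imwrite("pics/s1.png",bot.camera("wrist")[:,:,::-1])
```

```text
hover 2.67 f -0.42110131598144035 -0.25221960649029473 1.507025057730691 p 562.3974795062115 38.75902017508603 188.19689678858262 w 87.5877585890574 0.0 M [0.018 0.097 0.046]
down 3.73 f 1.1515016756554752 0.2336322738090013 -0.5588106651311798 p 562.8776129134025 39.921939520018825 81.92558544718328 w 87.58545285779458 0.0 M [0.054 0.058 0.054]
44 4.63 f 0.012855660294511741 -0.060411348731262055 -0.6743818871568467 p 562.3304611843956 39.70095038289747 80.99249358271275 w 43.98432299700605 0.0 M [0.044 0.055 0.003]
38 5.03 f 0.33294831679297426 0.6529265724135127 -0.4958972456833154 p 562.2971048115999 39.69826323897219 80.99432094609661 w 38.06393518277035 0.0 M [-0.007  0.061  0.076]
36 5.32 f -0.09800728718556037 0.2201740068482582 0.5715593944464684 p 562.293752725393 39.70009875166336 81.01520743700759 w 36.02594475476598 0.0 M [0.006 0.099 0.015]
34 5.61 f -0.17748283980860338 -0.38568139037859417 -0.8427856599871438 p 562.3008261648444 39.71791459322501 80.99572475444076 w 34.3011427507639 0.0 M [0.002 0.087 0.032]
32 5.89 f -1.972364706879189 0.42782130459738865 0.030297242429660892 p 562.190677116892 39.67870519649443 80.97091532378641 w 32.02307119809488 0.1892209192737937 M [0.055 0.247 0.016]
```

Run:
```python
from h import *
yw=-0.186;X=np.array([np.cos(yw),np.sin(yw),0]);Y=np.array([-X[1],X[0],0])
def st(m):
    s=bot.read_state();f=s["contact_force"];p=s["tcp_pos"]
    print(m,round(s["t"],2),"f",f@X,f@Y,f[2],"p",p@X,p@Y,p[2],"w",s["width"],s["finger_force"],"M",s["moment"])
for w in (31,30,20): bot.move_gripper(w,25);st(w)
bot.pause(.2);st("p")
cv2.imwrite("pics/w2.png",bot.camera("wrist")[:,:,::-1])
```

```text
31 6.17 f -0.9460254006456071 0.36026334650684677 1.44903305481136 p 562.0985486401518 39.619828130964066 80.9493110141046 w 30.99398975820719 0.5249577574431896 M [ 0.093  0.498 -0.023]
30 6.41 f -1.6810999265007238 0.548248846914541 1.6943468316030323 p 562.1426253682642 39.63687904564655 80.97138945599136 w 29.869345320496812 1.3896253961138427 M [ 0.1    0.652 -0.029]
20 6.62 f -1.410619422556736 1.0427070894802757 -0.1495303618791528 p 562.1481876056476 39.65875769410982 80.9782145389925 w 29.500905687663998 24.958328838692978 M [ 0.174  0.845 -0.099]
p 6.83 f -2.25027292104223 0.2337823640148061 0.9667960585302607 p 562.1449011653273 39.64657411985097 80.95565183359233 w 29.658730200690375 24.96082439320162 M [ 0.188  0.913 -0.104]
```

View pics/w2.png

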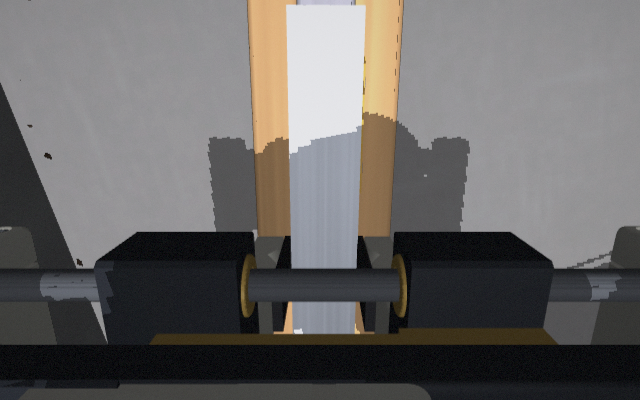

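The picture shows the tube centred between the pads (u≈325, edges parallel to the image) and gripped on both faces. I'll start the pull.

```bash
cat >> h.py <<'E'
yw=-0.186;X=np.array([np.cos(yw),np.sin(yw),0]);Y=np.array([-X[1],X[0],0])
def pull(a,b,step,v,lim,base=0.5):
    """step hand along +Y from offset a to b; stop when pull exceeds lim"""
    P=562.3*X+39.7*Y+np.array([0,0,81]);log=[];d=a
    while d<b-1e-6:
        d+=step;bot.line_to(P+d*Y,v);s=bot.read_state()
        f=-(s["contact_force"]@Y)+base
        log.append((round(d,2),round(s["tcp_pos"]@Y-39.7,2),round(f,1),round(s["t"],2)))
        if f>lim: break
    return log
E
python3 - <<'E'
from h import *
for l in pull(0,6,.5,8,16.5): print(*l)
s=bot.read_state();print(s["width"],s["finger_force"])
E
```

```text
0.5 0.22 3.0 7.12
1.0 0.75 4.2 7.38
1.5 1.37 4.2 7.62
2.0 1.93 5.2 7.88
2.5 2.13 6.1 8.12
3.0 2.24 7.9 8.38
3.5 2.39 10.0 8.62
4.0 2.52 11.1 8.88
4.5 2.64 14.0 9.12
5.0 2.75 15.7 9.38
5.5 2.83 17.0 9.62
29.342796528946604 25.899314215639606
```

Run:
```python
from h import *
P=562.3*X+39.7*Y+np.array([0,0,81])
def st(m):
    s=bot.read_state();f=s["contact_force"];p=s["tcp_pos"]
    print(m,round(s["t"],2),"f",f@X,f@Y,f[2],"p",p@X,p@Y-39.7,p[2],"w",s["width"],s["finger_force"],"M",s["moment"])
st("now")
bot.line_to(P+2.2*Y,12);st("back")
bot.move_gripper(20,40);bot.pause(.1);st("grip40")
for l in pull(2.2,7,.4,8,17.6): print(*l)
st("end")
```

```text
now 9.62 f 1.497019051366253 -16.521473916340923 0.30066948195882376 p 562.1127626127336 2.831725954877683 80.98774776774472 w 29.342796528946604 25.899314215639606 M [-6.275  0.698 -0.058]
back 10.05 f -3.0575414739166837 -5.130692142940683 1.3936666753263405 p 562.2002638947062 2.179284223175749 80.98333574704766 w 29.41940531811257 25.903964181197807 M [-1.372  1.429 -0.113]
grip40 10.37 f -2.9104695092517328 -4.506339094638341 1.8413400591107782 p 562.1535903833026 2.129787867883813 80.98231841444388 w 29.42862995198697 40.75677674263716 M [-1.53   1.422 -0.108]
2.6 2.29 6.2 10.62
3.0 2.38 7.9 10.87
3.4 2.49 9.0 11.12
3.8 2.54 11.0 11.37
4.2 2.61 12.0 11.62
4.6 2.65 14.9 11.87
5.0 2.75 15.9 12.12
5.4 2.83 17.3 12.37
5.8 2.89 19.1 12.62
end 12.62 f 1.699029021085801 -18.569923904211635 0.5455808110330105 p 562.1081538558972 2.8945149482606567 80.99308073343406 w 29.422093913538017 40.74987780069932 M [-6.842  0.815 -0.068]
```

Still locked at about 18.5 N, so I'm backing off to zero pull. I'll look from the robot side before trying anything harder.

Run:
```python
from h import *
P=562.3*X+39.7*Y+np.array([0,0,81])
bot.line_to(P+1.5*Y,15)
s=bot.read_state();print(s["t"],s["contact_force"]@X,s["contact_force"]@Y,s["moment"],s["tcp_pos"]@Y-39.7,s["width"])
im=bot.camera("scene")
for b in (40.5,): print(w2px("scene",545*X+b*Y+[0,0,100]),w2px("scene",s["tcp_pos"]))
u,v=w2px("scene",545*X+40*Y+[0,0,100]).astype(int)
c=im[v-38:v+38,u-50:u+50,::-1]
c0=cv2.imread("pics/scene0.png")[v-38:v+38,u-50:u+50]
big=lambda a:cv2.resize(a,None,fx=7.8,fy=7.8,interpolation=cv2.INTER_CUBIC)
i=np.vstack([big(c0)[150:450],big(c)[150:450]]);cv2.imwrite("pics/s2.png",i);print(i.shape,u,v)
```

```text
13.05 -3.291466473064224 -0.8417608585868211 [-0.     1.575 -0.158] 1.9231904400043476 29.512049078972414
[341.386 194.585] [344.339 197.713]
(600, 780, 3) 341 194
```

View pics/s2.png

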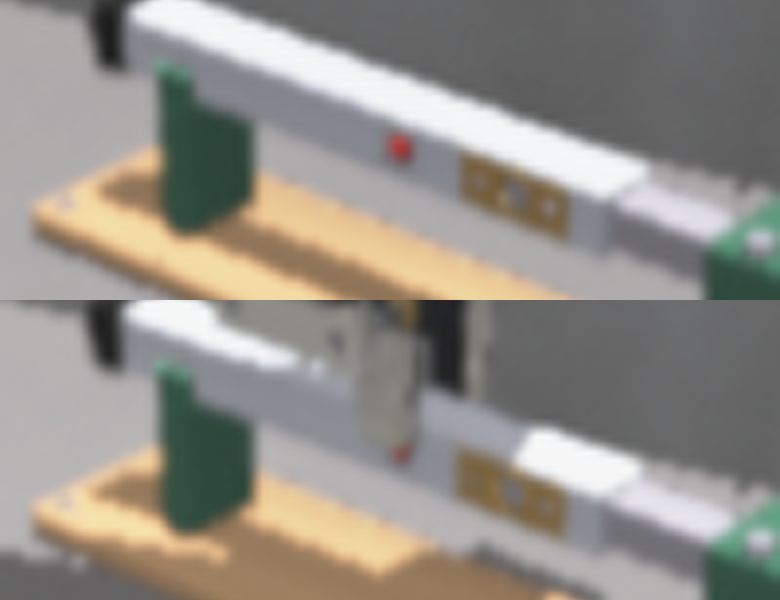

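The crop shows the cause. The finger's end, near (388,450), only just reaches the button, which still pokes out below it at (400,452). The fingers need to go about 12 mm lower, so I'll release, lower and re-grip.

Run:
```python
from h import *
def st(m):
    s=bot.read_state();f=s["contact_force"];p=s["tcp_pos"]
    print(m,round(s["t"],2),"f",f@X,f@Y,f[2],"p",p@X,p@Y-39.7,p[2],"w",s["width"],s["finger_force"],"M",s["moment"])
P=562.3*X+39.2*Y
bot.move_gripper(46);st("open")
bot.line_to(P+[0,0,81],60)
for z in (75,69): bot.line_to(P+[0,0,z],40);st(z)
for w in (37,34,31,20): bot.move_gripper(w,25);st(w)
im=bot.camera("scene")
c=im[156:232,291:391,::-1];i=cv2.resize(c,None,fx=7.8,fy=7.8,interpolation=cv2.INTER_CUBIC)[100:500]
cv2.imwrite("pics/s3.png",i)
```

```text
open 13.66 f -0.32775640135468054 0.26185916739880055 -0.19405729429816373 p 562.444008428715 1.577634251843861 81.0192030484764 w 45.69281044174413 0.0 M [0.066 0.062 0.032]
75 14.21 f -0.0638179645482492 0.3132541918765931 0.4638038061409453 p 561.9600181508753 -0.6072770849101232 74.52775199112754 w 45.91617984799289 0.0 M [0.009 0.07  0.023]
69 14.51 f 0.4664342389619723 0.5408843178287405 -0.5756571157743506 p 562.0403827997727 -0.5897058421858787 68.60651858945829 w 46.05473623380794 0.0 M [-0.019  0.061 -0.006]
37 14.96 f -1.919095597298007 -0.332985076258769 0.4327446962021642 p 561.897742675991 -0.5572152005628297 68.97685060156428 w 37.13618834505652 1.1715684458613396 M [0.415 0.954 0.002]
34 15.28 f -1.9609219406122853 0.39778530190413486 0.37080748517215356 p 562.1501461667597 -0.544531022353496 68.94743725166788 w 34.363426375481126 1.1917788907885551 M [ 0.356  0.963 -0.004]
31 15.61 f -2.3360354117718347 -0.4128898005636676 1.7851986955040164 p 562.1482216821247 -0.5562411679062791 68.94541488462424 w 31.363165100701696 1.4635156095027924 M [ 0.329  1.177 -0.048]
20 15.82 f -3.770280595443047 1.0125172743035833 1.9722616839590996 p 562.1662958542919 -0.5437914224305942 68.96603363300831 w 29.320607459897065 24.99647855758667 M [ 0.36   1.236 -0.184]
```

View pics/s3.png

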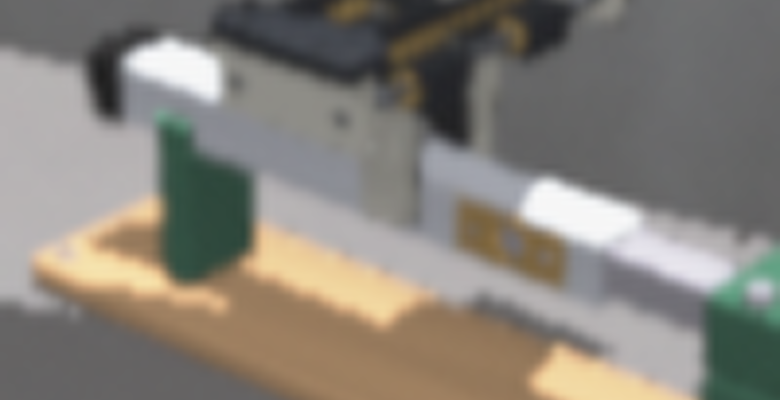

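Now the finger covers the button completely (pad over 362–425, no red visible), and the spring was felt from 37 mm width. Pulling.

```bash
sed -i 's/P=562.3\*X+39.7\*Y+np.array(\[0,0,81\]);log/P=562.3*X+39.2*Y+np.array([0,0,69]);log/; s/@Y-39.7,2/@Y-39.2,2/' h.py
python3 - <<'E'
from h import *
L=pull(0,12,.5,10,16.5)
for l in L: print(*l)
s=bot.read_state();print(s["width"],s["finger_force"],s["contact_force"]@X,s["contact_force"][2])
E
```

```text
0.5 0.14 2.8 16.12
1.0 0.61 4.9 16.38
1.5 1.13 4.3 16.62
2.0 1.55 4.9 16.88
2.5 1.89 6.4 17.12
3.0 2.28 7.3 17.38
3.5 2.55 8.0 17.62
4.0 2.78 8.7 17.88
4.5 3.16 9.3 18.12
5.0 4.39 5.4 18.38
5.5 5.13 4.9 18.62
6.0 5.92 3.2 18.88
6.5 6.61 2.5 19.12
7.0 7.06 3.5 19.38
7.5 7.49 2.8 19.62
8.0 8.07 3.5 19.88
8.5 8.49 3.6 20.12
9.0 9.0 2.7 20.38
9.5 9.57 2.4 20.62
10.0 10.0 2.8 20.88
10.5 10.54 2.6 21.12
11.0 10.97 3.6 21.38
11.5 11.51 3.3 21.62
12.0 11.98 3.4 21.88
29.831824481873973 25.000291764736176 -2.906575796928822 -0.014622048508732305
```

Run:
```python
from h import *
L=pull(12,48,4,13,8.5)
if L[-1][2]<=8.5: L+=pull(48,78,1,10,8.5)
for l in L: print(*l)
s=bot.read_state();print(s["width"],s["finger_force"],s["contact_force"]@X)
```

```text
16 16.08 3.1 22.33
20 20.02 3.4 22.79
24 24.07 2.2 23.25
28 28.04 3.0 23.71
32 32.18 3.1 24.17
36 36.18 4.0 24.62
40 40.29 2.7 25.08
44 44.39 1.5 25.54
48 48.22 3.1 26.0
49 49.33 2.2 26.25
50 50.3 1.8 26.5
51 51.16 3.1 26.75
52 52.18 2.1 27.0
53 53.42 -0.2 27.25
54 54.4 -0.6 27.5
55 55.34 -0.5 27.75
56 56.32 -0.2 28.0
57 57.39 -2.3 28.25
58 58.37 -2.3 28.5
59 58.96 0.5 28.75
60 59.72 1.1 29.0
61 60.63 1.9 29.25
62 61.59 2.4 29.5
63 62.36 3.8 29.75
64 62.63 6.6 30.0
65 62.82 10.3 30.25
29.52199734423783 24.99635875225067 9.144995605364212
```

The stop was felt at about 62.7 mm. I'll relieve the pull and check the button.

Run:
```python
from h import *
P=562.3*X+39.2*Y+np.array([0,0,69])
bot.line_to(P+62.5*Y,10)
s=bot.read_state();print(s["t"],s["contact_force"]@X,s["contact_force"]@Y,s["tcp_pos"]@Y-39.2)
im=bot.camera("scene")
i=cv2.resize(im[156:232,291:391,::-1],None,fx=7.8,fy=7.8,interpolation=cv2.INTER_CUBIC)[50:450]
cv2.imwrite("pics/s4.png",i)
```

```text
30.65 6.002816328787676 -1.2561912655793044 62.048475116657926
```

View pics/s4.png

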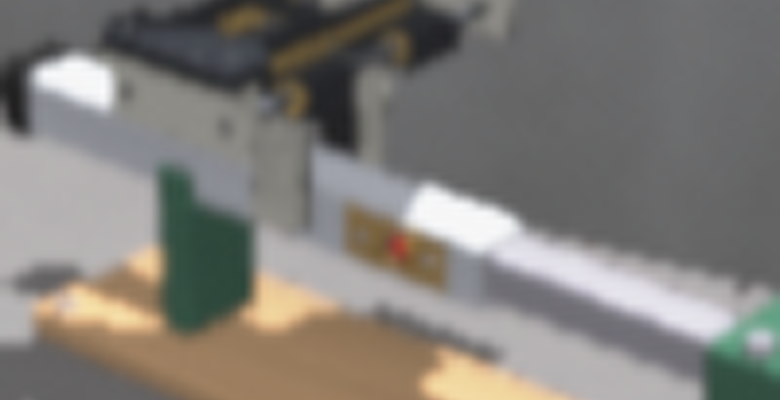

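The red button now sits in the brass plate's hole at (399,247). Next I release, lift clear, check once more and hand in.

Run:
```python
from h import *
P=562.3*X+39.2*Y+62.2*Y
bot.move_gripper(50)
s=bot.read_state();print(s["t"],s["width"],s["finger_force"],s["contact_force"])
bot.line_to(P+[0,0,69],30)
bot.line_to(P+[0,0,200],120)
bot.pause(.3)
s=bot.read_state();print(s["t"],s["tcp_pos"],s["contact_force"])
im=bot.camera("scene")
i=cv2.resize(im[156:232,291:391,::-1],None,fx=7.8,fy=7.8,interpolation=cv2.INTER_CUBIC)[50:450]
cv2.imwrite("pics/s5.png",i)
```

```text
31.3 49.595555529587166 0.0 [-0.419  0.532  0.009]
33.0917 [571.243  -4.374 199.584] [ 0.176 -0.099  0.18 ]
```

View pics/s5.png

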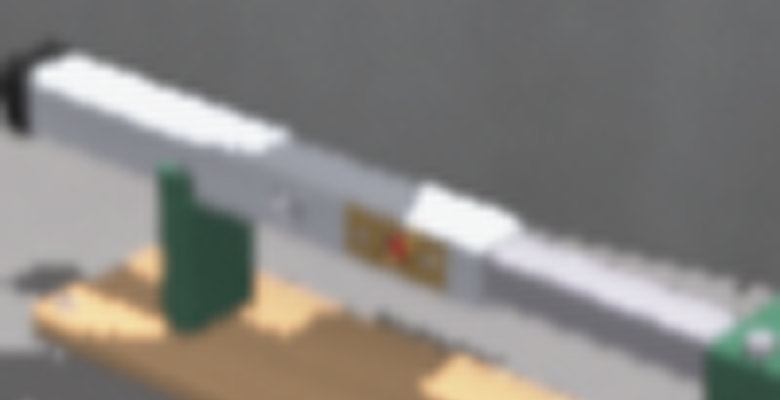

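The button shows red through the plate's hole at (399,247), and the gripper is clear of everything.

```bash
python3 -c "
from plant import bot
print(bot.close_job())"
```

```text
the job is handed in; nothing more can be done
None
```

The button clicked out through the stop plate's hole at about 62 mm, the leg is released and the job is handed in (about 33 s); the first grip sat too high to press the button flush, so one early pull reached about 18.6 N, under the 20 N limit, before I re-gripped lower.

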